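Empty the rinse basket into the beaker

TASK

Slide the beaker into the V-shaped nest under the spout of the mesh rinse basket until it touches both rails. Then tip the basket with its red-knobbed lever so that all three balls roll out through the notched spout into the beaker without any being spilled, and swing the basket back down onto its rest. Leave the beaker standing upright in the nest with the balls in it, and do not disturb the dropper bottle, the loupe or the specimen puck.

Things in the scene. Friction and masses are not known exactly. Their poses are not given: they have to be found in the camera images.
- stand: Blue tipping stand fixed to the bench, 106 x 104 mm. Origin on the bench (z = 0), midway across, right under the basket's hinge axis, which runs along the stand's y, 98 mm up. The stand's -x is the pouring direction (towards the robot, turned by a yaw of up to 0.3 rad either way). The round mesh basket (90 mm across, 36 mm deep) is centred about 52 mm behind the hinge (+x).
- nest_centre (a point): Point on the bench 41 mm before the hinge, where the beaker's centre comes when it is pushed along the stand's +x until it touches both rails of the V nest. The rails are steel, 15 mm high, at bench level under the spout; the V opens towards the stand's -x, its mouth about 75 mm wide, in line with this point. Axes as the stand's.
- spout_lip (a point): Middle of the lip of the spout, a chute 34 mm wide that leads from the notch in the basket's wall. At rest it is 28 mm before the hinge (stand's -x) and 103 mm above the bench, over the nest; it sinks to about 77 mm as the basket is tipped fully, and passes just above a beaker in the nest.
- basket (a joint): Tilt of the basket, rad: 0 = at rest on its post (floor sloping 0.17 rad away from the spout), grows as it tips towards the spout, stop at 1.1. The hinge is stiff (0.3 N m), so the basket stays where it is left. The balls lie between the floor bars, start to roll at about 0.5 to 0.65, and are out by 1.0 if tipped slowly.
- lever_knob (a point): Centre of the red ball knob (20 mm) on the tipping lever, an 8 mm steel rod fixed to the basket, 60 mm to the stand's -y side, rising 120 mm from the hinge axis to the knob. At joint 0 it leans 0.45 rad back (stand's +x), knob 206 mm above the bench; it swings forward (stand's -x) with the joint, to 0.65 rad forward at the stop. A push of 3 to 6 N at the knob moves it.
- hinge_point (a point): Point on the hinge axis at the foot of the lever, 98 mm above the bench; the knob swings round it in an upright plane along the stand's x.
- beaker_mid (a point): Clear 100 ml beaker, open at the top, standing loose on the bench: 70 mm high, outer diameter 54 mm at the rim and 50 mm at the foot, inside about 46 mm, about 0.1 kg. The point is on its axis, half-way up (35 mm); z is its axis.
- dropper: Bystander: small clear dropper bottle with a white collar and a red rubber bulb, 33 mm diameter, 112 mm high; origin under its centre. Leave it alone.
- loupe: Bystander: black stand loupe, 38 mm diameter, 32 mm high; origin under its centre. Leave it alone.
- specimen: Bystander: black round specimen puck, 30 mm diameter, 15 mm high; origin under its centre. Leave it alone.
- ball_1_center (a point): Centre of brass-coloured ball 1 of 3 (14 mm diameter, 12 g), lying in the mesh basket at the start.
- ball_2_center (a point): Centre of brass-coloured ball 2 of 3 (14 mm diameter, 12 g), lying in the mesh basket at the start.
- ball_3_center (a point): Centre of brass-coloured ball 3 of 3 (14 mm diameter, 12 g), lying in the mesh basket at the start.

How it is judged:
By the outcome, as a careful person would: the job done as asked, in the order asked, and still so for the second after the job is handed in, with the robot touching nothing.
It also fails if it takes over 70 s, if anything falls off the work surface, if the arm or the gripper's body presses on something with over 40 N, if the wrist force passes 120 N, or if a joint passes its speed limit or range.

ROBOT

A 6-joint arm with a two-finger parallel gripper is mounted at the origin on a cart in front of the work surface, level with it; the furniture and walls round the work are solid. World frame = base frame: x ahead of the robot, y to its left, z up, the work surface at z = 0. Lengths are in m, angles in rad, forces in N, time in s.
With the tool pointing down it reaches from about 0.375 to 0.975 m from the base axis. Payload 3.8 kg.
Tool frame: the origin (TCP) lies midway between the tips of the shut fingers; the grasp point (between the pads) lies 19 mm behind it; z points along the fingers, y is the line along which they close (so a half turn about z gives the same grasp; the last joint's range is limited). The gripper opens to 85 mm and grips with 20 to 120 N. Pads are 22 mm wide; open, the fingers measure 114 mm over their backs; the gripper's body (76 mm by 85 mm) begins 54 mm behind the grasp point. The pads swing forward as they close: fully open they stand 13 mm farther back than shut.
Start: joints at [-1.269, 0.264, 1.604, -0, 1.274, -0.037], TCP at [0.224, -0.637, 0.231] pointing down, gripper open.
Joint ranges: [-2.63, 2.63], [-0.94, 2.18], [0.31, 2.57], [-1.31, 4.45], [0, 2.66], [-2.55, 2.55]. Speed limits (rad/s): [2.57, 2.57, 3.14, 3.14, 3.14, 3.14].

INTERFACE

Orientations are given as a unit quaternion [x, y, z, w].
In Python, from plant import arm gives the robot as it stands.
- The arm moves only by the tool arm_command, never from a script. Its argument "moves" is a list of rows, each a list of 5 numbers: the shift along the tool's x, y, z in mm, then the turn about the tool's z in degrees, then the finger opening in mm, from 0 to 85.4. In form: [[tx, ty, tz, twist, hand], ...]. A call has exactly 10 rows; each row is the pose to reach, as a shift and turn from the pose commanded when the call began, along the tool's axes at that moment; what a row does not reach only later rows make up. A row lasts 1/10 s, in which the tool goes at most 50 mm and 8.59 degrees, less where a joint would pass 70% of its speed; a pose out of reach is approached as far as the arm can. A call with a gripper value outside its range is refused whole. The fingers move at their own pace and stop on an object; the grip force is fixed at half the most. Time passes only in rows, so rows that repeat a pose let the fingers close, or fill a call up. It gives the time, the measured TCP pose, the force, the opening and the grip force at its end, in the units of the state.
- arm.state(): the state, without advancing time (a new reading comes with each control period).
- arm.grab_frame(name): name is "scene" or "top" or "wrist"; returns the picture (384x512x3 uint8, red, green, blue); there is no depth.
- arm.get_calibration(name): a dict with "K" (3x3 intrinsics, pixels), "T" (4x4, takes a point from camera to world coordinates). Camera axes: x right, y down, z forward; pixel columns grow to the right and rows downward; lengths in m; the calibration is good to about 2 mm. The wrist camera is an equidistant fisheye: a pixel r from the principal point sees the ray r / f radians off the axis. A picture is of the moment at which its call begins: read the wrist's pose just before it. get_calibration takes no time and is no camera call; for the wrist camera it gives the pose at the moment of the call.
- arm.finish_job(): hands the job in; it is judged then, once.
Trained networks look in the newest picture that a camera, given by its name, has taken for a name from the list of things; names that differ only in an ending like _2 or _b are one class to them, and where a whole thing is asked for, a point or a joint stands for the part that bears it (a point fixed in the world has none). Each returns a list of dicts, best first, with "conf" (0 to 1); they miss things now and then, are a little off and sometimes report something else, mostly with a low value. They report only what shows in the picture. A call takes as long as a camera call.
- arm.outline_of(name, camera): "region" (384x512 bool, what is visible of it).
- arm.tip_of(name, camera): "location" ([x, y, z] in m, in the coordinates of the camera as it stood for that picture, good to about 4 mm: a listed point, or the origin of a listed thing).
The state is a dict: "t": time; "q": joint angles; "dq": joint speeds; "joint_torque": joint torques, N m; "ee_pos": TCP position; "orientation": TCP orientation; "contact_force": force on the tool from outside, world axes, zero at the start; "moment": the same for the moment, N m; "finger_gap": finger opening in m; "grasp_force": force on a finger pad.
Only numpy, scipy, OpenCV 4.12 (cv2) and the standard library are available. Lean on these libraries where they do the work, as an engineer would, in place of code of your own. Each camera call takes 0.05 s, during which the arm holds its last target. There are 200 camera calls.

## Working session

There is one attempt and no reset: what is moved stays moved. The work goes in short steps, Python scripts to look and compute and a tool call to move; the robot and the scene stay as the last step left them, time stands still between calls to the robot, and variables do not carry over. Pictures are saved under pics/ and viewed, at most 10 in all, crops included, and the job is handed in when it is done.

Besides the shell and the picture viewer there is one more tool, called after "Request:" as a command line: name --pt "numbers of a row" for each row, then --argument value for the rest. arm_command: Moves the arm, as the interface text tells. Its arguments: {"type":"object","properties":{"moves":{"type":"array","items":{"type":"array","items":{"type":"number"}}}},"required":["moves"]}

```bash
mkdir -p pics; ls
cat > h.py <<'E'
import numpy as np, cv2
from plant import arm
from scipy.spatial.transform import Rotation as R
def grab(c,fn=None):
    T=np.array(arm.get_calibration(c)["T"]); im=arm.grab_frame(c)
    if fn: cv2.imwrite('pics/'+fn,cv2.cvtColor(im,cv2.COLOR_RGB2BGR))
    return im,T
def tip(n,c,T,k=1):
    return [(np.round((T@np.r_[d["location"],1])[:3],4).tolist(),round(d["conf"],2)) for d in arm.tip_of(n,c)[:k]]
E
python3 - <<'E'
from h import *
for c in ("scene","top"):
    im,T=grab(c,c+'0.png')
    for n in ["stand","nest_centre","spout_lip","lever_knob","hinge_point","beaker_mid","dropper","loupe","specimen","ball_1_center"]:
        print(c,n,tip(n,c,T,3 if 'ball' in n else 1))
s=arm.state();print(s['ee_pos'],s['orientation'],s['t'])
E
cd pics; python3 -c "
import cv2,numpy as np
cv2.imwrite('both0.png',np.hstack([cv2.imread('scene0.png'),cv2.imread('top0.png')])[:, :])
i=cv2.imread('both0.png');cv2.imwrite('both0.png',cv2.resize(i,(800,300)))"
```

```text
pics
scene stand [([0.5786, 0.0674, 0.0006], 0.83)]
scene nest_centre [([0.5347, 0.066, 0.0019], 0.87)]
scene spout_lip [([0.5493, 0.065, 0.1028], 0.92)]
scene lever_knob [([0.6319, 0.0084, 0.2046], 0.79)]
scene hinge_point [([0.5793, 0.0053, 0.0962], 0.85)]
scene beaker_mid [([0.4451, 0.0588, 0.0363], 0.72)]
scene dropper [([0.5659, 0.2586, 0.0002], 0.86)]
scene loupe [([0.4392, -0.0973, 0.0032], 0.67)]
scene specimen [([0.4393, 0.2894, -0.0021], 0.66)]
scene ball_1_center [([0.621, 0.0724, 0.0961], 0.59)]
top stand [([0.5835, 0.0653, 0.0006], 0.78)]
top nest_centre [([0.5369, 0.0677, 0.002], 0.71)]
top spout_lip [([0.5506, 0.0602, 0.1016], 0.76)]
top lever_knob [([0.6375, 0.0109, 0.2072], 0.81)]
top hinge_point [([0.5788, 0.0055, 0.0971], 0.96)]
top beaker_mid []
top dropper [([0.5688, 0.2552, -0.0019], 0.73)]
top loupe [([0.549, 0.0632, 0.1038], 0.72)]
top specimen [([0.4455, 0.2852, -0.0009], 0.68)]
top ball_1_center [([0.6212, 0.0755, 0.098], 0.41)]
[ 0.22434175 -0.63664692  0.23129878] [9.85685290e-01 1.68595691e-01 6.17814360e-06 3.47896538e-05] 1.1
```

View pics/top0.png

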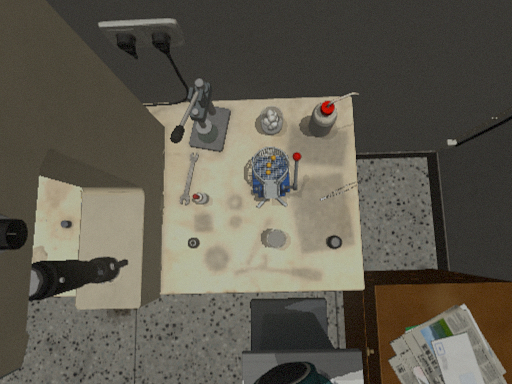

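View pics/scene0.png

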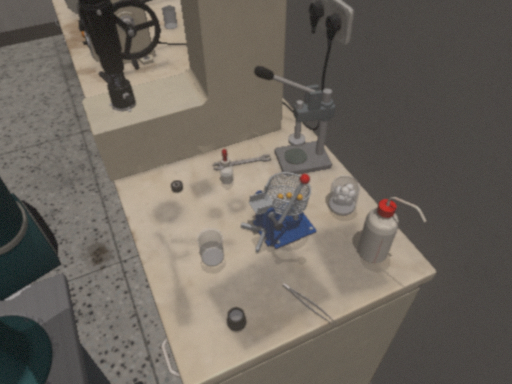

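The top view shows the stand with its basket near (270,180), its V opening downward in the picture, towards the robot. The beaker is at (273,238), the loupe at (334,242) and the puck at (193,243). The scene view agrees with this. The network's top "loupe" fix and its scene "loupe" fix disagree; the scene one matches the picture.

```bash
cat >> h.py <<'E'
def goal(p,yaw):
    """tool-frame shift mm and twist deg to bring TCP to p with tool x at world yaw, pointing down"""
    s=arm.state(); Rm=R.from_quat(s['orientation'])
    d=Rm.inv().apply(np.array(p)-s['ee_pos'])*1000
    x=Rm.apply([1,0,0]); cur=np.arctan2(x[1],x[0])
    tw=-np.degrees((yaw-cur+np.pi)%(2*np.pi)-np.pi)
    print(np.round(d,1),'twist',round(tw,1),'| ee',np.round(s['ee_pos'],4),'cur yaw',round(np.degrees(cur),1),'q',np.round(s['q'],2),'t',round(s['t'],2),'F',np.round(s['contact_force'],1))
def fit(obs):
    from scipy.optimize import least_squares
    L={'stand':(0,0),'nest_centre':(-.041,0),'spout_lip':(-.028,0),'lever_knob':(.052,-.06),'hinge_point':(0,-.06)}
    def f(v):
        c,s=np.cos(v[2]),np.sin(v[2])
        return np.array([np.array([v[0]+c*L[n][0]-s*L[n][1],v[1]+s*L[n][0]+c*L[n][1]])-np.array(p[:2]) for n,p in obs]).ravel()
    r=least_squares(f,[.58,.066,0],loss='soft_l1',f_scale=.004); return r.x,np.round(r.fun.reshape(-1,2)*1000,1)
E
python3 - <<'E'
from h import *
o=[("stand",(.5786,.0674)),("nest_centre",(.5347,.066)),("spout_lip",(.5493,.065)),("lever_knob",(.6319,.0084)),("hinge_point",(.5793,.0053)),
("stand",(.5835,.0653)),("nest_centre",(.5369,.0677)),("spout_lip",(.5506,.0602)),("lever_knob",(.6375,.0109)),("hinge_point",(.5788,.0055))]
v,r=fit(o);print(v,r.tolist())
goal([.46,-.2,.25],v[2]); goal([.39,.06,.25],v[2])
E
```

```text
[0.57820716 0.06639056 0.0407355 ] [[-0.4, -1.0], [2.5, -1.3], [0.9, 0.3], [0.7, 0.2], [1.4, 1.1], [-5.3, 1.1], [0.3, -3.0], [-0.4, 5.1], [-4.9, -2.3], [1.9, 0.9]]
[ 367.4 -333.5  -18.7] twist 17.1 | ee [ 0.2243 -0.6366  0.2313] cur yaw 19.4 q [-1.27  0.26  1.6   0.    1.27 -0.04] t 1.1 F [ 0.1 -0.4  0.7]
[ 387.8 -602.   -18.7] twist 17.1 | ee [ 0.2243 -0.6366  0.2313] cur yaw 19.4 q [-1.27  0.26  1.6   0.    1.27 -0.04] t 1.1 F [ 0.1 -0.4  0.7]
```

Request:
arm_command --pt "37 -33 -2 2 20" --pt "74 -67 -4 4 20" --pt "110 -100 -6 6 20" --pt "147 -133 -8 8 20" --pt "184 -167 -10 10 20" --pt "220 -200 -12 12 20" --pt "257 -233 -14 14 20" --pt "294 -267 -16 15 20" --pt "331 -300 -18 16 20" --pt "367 -333 -19 17 20"

```text
t: 2.1
ee_pos: [0.4606, -0.1987, 0.251]
orientation: [1.0, 0.021, 0.001, 0.0]
contact_force: [0.8, -0.7, 1.0]
finger_gap: 0.0202
grasp_force: 0.0
```

Run:
```python
from h import *
goal([.42,.04,.25],.04)
```

```text
[ -30.7 -240.2    0.8] twist 0.1 | ee [ 0.4606 -0.1987  0.251 ] cur yaw 2.4 q [-0.46 -0.08  1.94  0.    1.28  1.07] t 2.1 F [ 0.8 -0.7  1. ]
```

Request:
arm_command --pt "-5 -40 0 0 20" --pt "-10 -80 0 0 20" --pt "-15 -120 0 0 20" --pt "-20 -160 0 0 20" --pt "-26 -200 0 0 20" --pt "-31 -240 0 0 20" --pt "-31 -240 0 0 20" --pt "-31 -240 0 0 20" --pt "-31 -240 0 0 20" --pt "-31 -240 0 0 20"

```text
t: 3.1
ee_pos: [0.419, 0.0368, 0.2503]
orientation: [1.0, 0.02, 0.0, 0.0]
contact_force: [0.6, 0.4, -0.3]
finger_gap: 0.0205
grasp_force: 0.0
```

Run:
```python
from h import *
im,T=grab('wrist','w1.png')
o=[]
for n in ["stand","nest_centre","spout_lip","lever_knob","hinge_point"]:
    t=tip(n,'wrist',T); print(n,t)
    if t and t[0][1]>.5:o.append((n,t[0][0]))
print(tip("beaker_mid",'wrist',T,2))
if o:print(fit(o))
r=arm.outline_of("beaker_mid","wrist")
if r: y,x=np.nonzero(r[0]["region"]);print(x.min(),x.max(),y.min(),y.max(),r[0]['conf'])
goal([.39,.06,.25],.04)
```

```text
stand [([0.5772, 0.0644, -0.0014], 0.62)]
nest_centre [([0.5802, 0.009, 0.0967], 0.67)]
spout_lip [([0.5519, 0.0683, 0.1069], 0.75)]
lever_knob []
hinge_point [([0.5846, 0.0076, 0.0973], 0.88)]
[([0.4519, 0.0589, 0.0357], 0.83)]
(array([0.5798511 , 0.06541909, 0.10960668]), array([[  2.7,   1. ],
       [-41.1,  51.9],
       [  0.1,  -5.9],
       [  1.8,  -1.8]]))
215 262 116 162 0.64
[-27.8 -23.6   0.3] twist 0.1 | ee [0.4188 0.0376 0.2502] cur yaw 2.4 q [ 0.03 -0.25  2.09 -0.    1.31  1.56] t 3.5 F [-1.1  0.3 -0.6]
```

View pics/w1.png

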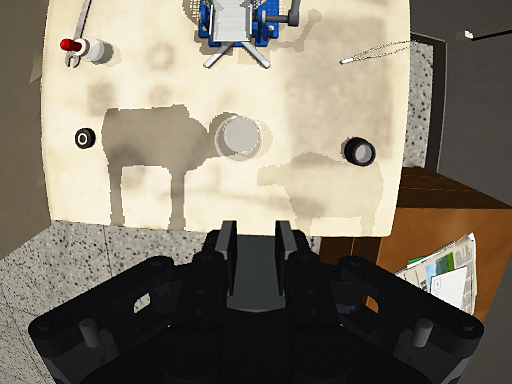

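The wrist view shows the beaker at (238,138). The V-rail ends are near (205,67) and (270,67), with the chute above them. The "nest_centre" report is wrong, because it lies on the lever foot. I'll get the yaw from the rail ends.

```bash
cat >> h.py <<'E'
def ray(c,T,u,v,z):
    K=np.array(arm.get_calibration(c)["K"]); a=np.array([(u-K[0,2])/K[0,0],(v-K[1,2])/K[1,1]])
    if c=='wrist':
        r=np.hypot(*a); d=np.r_[a/r*np.sin(r),np.cos(r)]
    else: d=np.r_[a,1]
    d=T[:3,:3]@d; return T[:3,3]+d*(z-T[2,3])/d[2]
E
python3 - <<'E'
from h import *
T=np.array(arm.get_calibration('wrist')["T"])
a=ray('wrist',T,205,67,.012);b=ray('wrist',T,270,67,.012);print(a,b,np.linalg.norm(a-b))
print('beaker foot',ray('wrist',T,238,134,.0), 'rim',ray('wrist',T,238.5,139,.07))
o=[("stand",(.5786,.0674)),("nest_centre",(.5347,.066)),("spout_lip",(.5493,.065)),("lever_knob",(.6319,.0084)),("hinge_point",(.5793,.0053)),
("stand",(.5835,.0653)),("nest_centre",(.5369,.0677)),("spout_lip",(.5506,.0602)),("lever_knob",(.6375,.0109)),("hinge_point",(.5788,.0055)),("stand",(.5772,.0644)),("spout_lip",(.5519,.0683)),("hinge_point",(.5846,.0076))]
v,r=fit(o);print(v,r.tolist())
im=cv2.imread('pics/w1.png')[0:180,160:330];cv2.imwrite('pics/w1c.png',cv2.resize(im,None,fx=3.3,fy=3.3,interpolation=cv2.INTER_CUBIC))
E
```

```text
[0.53712885 0.10645664 0.012     ] [0.5391205  0.02389956 0.012     ] 0.08258109369083136
beaker foot [0.4500753  0.06176215 0.        ] rim [0.45070303 0.05717657 0.07      ]
[0.57851445 0.06656852 0.04320605] [[-0.1, -0.8], [2.9, -1.2], [1.2, 0.4], [1.2, 0.5], [1.8, 1.3], [-5.0, 1.3], [0.7, -2.9], [-0.1, 5.2], [-4.4, -2.0], [2.3, 1.1], [1.3, 2.2], [-1.4, -2.9], [-3.5, -1.0]]
```

View pics/w1c.png

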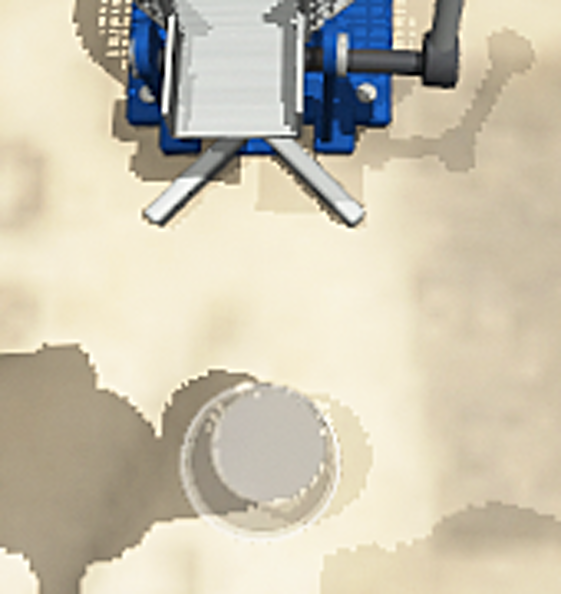

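Run:
```python
from h import *
goal([.397,.0575,.018],.042)
```

```text
[-20.9 -20.8 232.3] twist -0.0 | ee [0.4188 0.0376 0.2502] cur yaw 2.4 q [ 0.03 -0.25  2.09 -0.    1.31  1.56] t 3.5 F [-1.1  0.3 -0.6]
```

Request:
arm_command --pt "-21 -21 0 0 20" --pt "-21 -21 30 0 20" --pt "-21 -21 60 0 20" --pt "-21 -21 90 0 20" --pt "-21 -21 120 0 20" --pt "-21 -21 150 0 20" --pt "-21 -21 180 0 20" --pt "-21 -21 205 0 20" --pt "-21 -21 225 0 20" --pt "-21 -21 232 0 20"

```text
t: 4.5
ee_pos: [0.3949, 0.0578, 0.0163]
orientation: [1.0, 0.021, -0.002, 0.0]
contact_force: [0.0, 0.3, -0.3]
finger_gap: 0.0198
grasp_force: 0.0
```

Run:
```python
from h import *
im,T=grab('wrist','w2.png')
print(tip("beaker_mid",'wrist',T,2),tip("nest_centre",'wrist',T,2))
goal([.502,.063,.018],.042)
```

```text
[([0.4486, 0.0552, 0.0355], 0.95)] [([0.4377, -0.101, 0.0003], 0.32)]
[105.1  -0.6   0.4] twist 0.0 | ee [0.397  0.058  0.0184] cur yaw 2.4 q [ 0.08 -0.    2.35  0.    0.79  1.61] t 4.65 F [ 0.1 -0.6 -0. ]
```

View pics/w2.png

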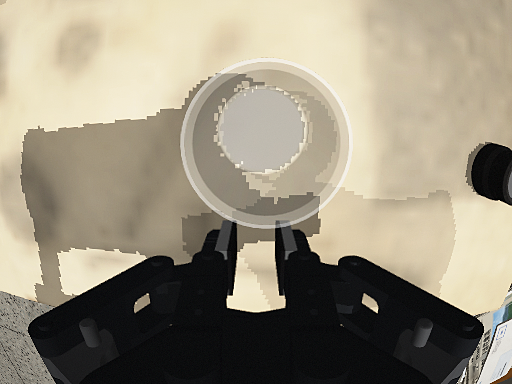

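The beaker rim is centred at (264,143), just ahead of the fingers and about 2 mm to their right. I'll shift and push.

Request:
arm_command --pt "6 2 0 0 20" --pt "15 2 0 0 20" --pt "22 2 0 0 20" --pt "30 2 0 0 20" --pt "39 2 0 0 20" --pt "48 1 0 0 20" --pt "58 1 0 0 20" --pt "68 0 0 0 20" --pt "77 0 0 0 20" --pt "85 0 0 0 20"

```text
t: 5.65
ee_pos: [0.4827, 0.0617, 0.0182]
orientation: [1.0, 0.021, 0.0, -0.0]
contact_force: [-0.9, -0.0, 0.9]
finger_gap: 0.0198
grasp_force: 0.1
```

Run:
```python
from h import *
im,T=grab('wrist','w3.png')
print(tip("beaker_mid",'wrist',T,2))
im,T=grab('scene','s3.png')
print(tip("beaker_mid",'scene',T,2),tip("nest_centre",'scene',T,2))
goal([.503,.063,.018],.042)
a=cv2.resize(cv2.imread('pics/w3.png'),(400,300));b=cv2.resize(cv2.imread('pics/s3.png')[150:300,150:350],(400,300))
cv2.imwrite('pics/c3.png',np.hstack([a,b]))
```

```text
[([0.5202, 0.061, 0.0347], 0.95)]
[([0.5137, 0.0625, 0.0398], 0.88)] [([0.5358, 0.0634, -0.0011], 0.62), ([0.4386, 0.2875, -0.0013], 0.58)]
[21.6 -0.5  0.1] twist 0.0 | ee [0.4814 0.0616 0.0181] cur yaw 2.4 q [0.08 0.15 2.18 0.   0.81 1.6 ] t 5.9 F [-0.2 -0.1  0. ]
```

View pics/c3.png

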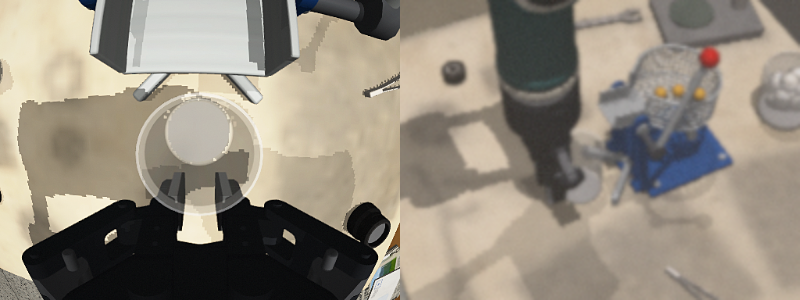

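The beaker is upright and centred, about 17–20 mm short of the nest. I'll push slowly and watch the force.

Request:
arm_command --pt "2 0 0 0 20" --pt "4 0 0 0 20" --pt "6 0 0 0 20" --pt "8 0 0 0 20" --pt "10 0 0 0 20" --pt "12 0 0 0 20" --pt "13 0 0 0 20" --pt "14 0 0 0 20" --pt "15 0 0 0 20" --pt "15 0 0 0 20"

```text
t: 6.9
ee_pos: [0.497, 0.0622, 0.0183]
orientation: [1.0, 0.021, 0.0, -0.0]
contact_force: [-0.7, -0.3, -0.4]
finger_gap: 0.0198
grasp_force: 0.1
```

Run:
```python
from h import *
im,T=grab('wrist','w4.png');print('cam',T[:3,3])
print(tip("beaker_mid",'wrist',T,2))
goal([.503,.063,.018],.042)
```

```text
cam [0.56247183 0.06469661 0.16147262]
[([0.5327, 0.0647, 0.0377], 0.64)]
[ 6.2 -0.5  0.3] twist 0.0 | ee [0.4968 0.0622 0.0183] cur yaw 2.4 q [0.07 0.18 2.15 0.   0.81 1.6 ] t 7.0 F [-0.2 -0.1 -0. ]
```

View pics/w4.png

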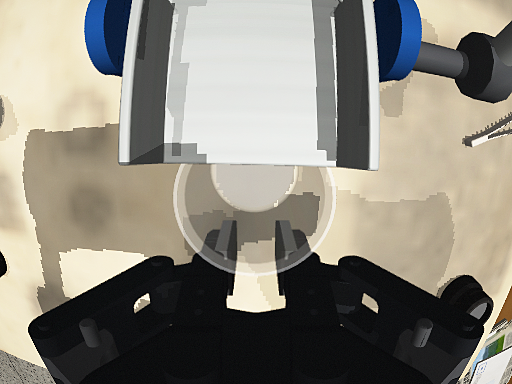

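The beaker is upright, its back rim at (255,272) and its front under the lip. I'll make the last few millimetres in 1 mm steps.

Request:
arm_command --pt "1 0 0 0 20" --pt "1 0 0 0 20" --pt "2 0 0 0 20" --pt "2 0 0 0 20" --pt "3 0 0 0 20" --pt "3 0 0 0 20" --pt "4 0 0 0 20" --pt "4 0 0 0 20" --pt "4 0 0 0 20" --pt "4 0 0 0 20"

```text
t: 8.0
ee_pos: [0.5008, 0.0624, 0.0183]
orientation: [1.0, 0.021, 0.0, -0.0]
contact_force: [0.6, -1.1, -0.5]
finger_gap: 0.0204
grasp_force: 0.0
```

Run:
```python
from h import *
im,T=grab('wrist','w5.png')
print(tip("beaker_mid",'wrist',T,2))
goal([.503,.063,.018],.042)
```

```text
[([0.537, 0.0649, 0.0364], 0.73)]
[ 2.2 -0.5  0.3] twist 0.0 | ee [0.5008 0.0624 0.0183] cur yaw 2.4 q [0.07 0.18 2.14 0.   0.82 1.6 ] t 8.1 F [ 0.1 -0.3  0.1]
```

Request:
arm_command --pt "1 0 0 0 20" --pt "1 0 0 0 20" --pt "2 0 0 0 20" --pt "2 0 0 0 20" --pt "2 0 0 0 20" --pt "2 0 0 0 20" --pt "2 0 0 0 20" --pt "2 0 0 0 20" --pt "2 0 0 0 20" --pt "2 0 0 0 20"

```text
t: 9.1
ee_pos: [0.5028, 0.0625, 0.0183]
orientation: [1.0, 0.021, 0.0, -0.0]
contact_force: [-0.8, 0.0, 0.6]
finger_gap: 0.0203
grasp_force: 0.0
```

Run:
```python
from h import *
im,T=grab('wrist','w6.png')
print(tip("beaker_mid",'wrist',T,2))
goal([.503,.063,.018],.042)
```

```text
[([0.5389, 0.0639, 0.0348], 0.7)]
[ 0.2 -0.5  0.3] twist 0.0 | ee [0.5028 0.0624 0.0183] cur yaw 2.4 q [ 0.07  0.19  2.14 -0.    0.82  1.6 ] t 9.2 F [-1.  -0.3 -0.5]
```

Request:
arm_command --pt "0 0 0 0 20" --pt "1 0 0 0 20" --pt "1 0 0 0 20" --pt "1 0 0 0 20" --pt "1 0 0 0 20" --pt "2 0 0 0 20" --pt "2 0 0 0 20" --pt "2 0 0 0 20" --pt "2 0 0 0 20" --pt "2 0 0 0 20"

```text
t: 10.2
ee_pos: [0.5045, 0.0625, 0.0182]
orientation: [1.0, 0.021, -0.0, -0.0]
contact_force: [-2.1, -0.5, 0.9]
finger_gap: 0.0201
grasp_force: 0.6
```

Run:
```python
from h import *
for i in range(2):
  im,T=grab('wrist','w7%d.png'%i);print(np.round(arm.state()['contact_force'],1))
print(tip("beaker_mid",'wrist',T,2))
goal([.503,.063,.018],.042)
```

```text
[-1.  -0.4  1.1]
[-2.7  0.3  0.1]
[]
[-1.5 -0.5  0.2] twist 0.0 | ee [0.5046 0.0625 0.0182] cur yaw 2.4 q [0.07 0.19 2.14 0.   0.82 1.6 ] t 10.35 F [-2.1 -0.6  0.3]
```

Request:
arm_command --pt "0 0 0 0 20" --pt "1 0 0 0 20" --pt "1 0 0 0 20" --pt "1 0 0 0 20" --pt "1 0 0 0 20" --pt "1 0 0 0 20" --pt "1 0 0 0 20" --pt "1 0 0 0 20" --pt "1 0 0 0 20" --pt "1 0 0 0 20"

```text
t: 11.35
ee_pos: [0.5054, 0.0626, 0.0182]
orientation: [1.0, 0.021, -0.0, -0.0]
contact_force: [-5.9, 2.1, 2.6]
finger_gap: 0.0201
grasp_force: 2.2
```

Run:
```python
from h import *
for i in range(2):
  im,T=grab('wrist','w8%d.png'%i);print(np.round(arm.state()['contact_force'],1))
print(tip("beaker_mid",'wrist',T,2))
goal([.503,.063,.018],.042)
```

```text
[-6.   1.4  2.2]
[-4.7  1.1  2.5]
[]
[-2.4 -0.5  0.2] twist -0.0 | ee [0.5054 0.0626 0.0182] cur yaw 2.4 q [0.07 0.19 2.13 0.   0.82 1.6 ] t 11.5 F [-4.   1.4  2.9]
```

View pics/w81.png

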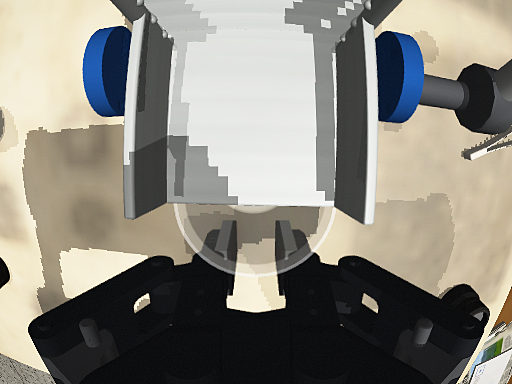

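The beaker is seated: the force rises to 6 N for 1 mm of travel, and the rim is centred under the chute lip. I'll back off and rise.

Request:
arm_command --pt "-1 0 0 0 20" --pt "-2 0 0 0 20" --pt "-4 0 0 0 20" --pt "-8 0 0 0 20" --pt "-20 0 0 0 20" --pt "-40 0 0 0 20" --pt "-65 0 0 0 20" --pt "-80 0 -30 0 20" --pt "-80 0 -75 0 40" --pt "-80 0 -120 0 40"

```text
t: 12.5
ee_pos: [0.4233, 0.059, 0.1384]
orientation: [1.0, 0.021, -0.001, 0.0]
contact_force: [2.2, -0.5, 0.0]
finger_gap: 0.0402
grasp_force: 0.0
```

Run:
```python
from h import *
im,T=grab('wrist','w9.png');print(tip("beaker_mid",'wrist',T,2),tip("nest_centre",'wrist',T,2),tip("spout_lip",'wrist',T,2))
goal([.55,-.03,.33],.04-np.pi/2)
goal([.55,-.03,.33],.04+np.pi/2)
a=cv2.resize(cv2.imread('pics/w9.png'),(800,600));cv2.imwrite('pics/w9b.png',a)
```

```text
[([0.5351, 0.0652, 0.0351], 0.92)] [] [([0.5509, 0.0678, 0.1071], 0.81)]
[ 120.3   94.3 -189.7] twist 90.1 | ee [0.4266 0.0592 0.1398] cur yaw 2.4 q [ 0.08 -0.13  2.2  -0.    1.07  1.61] t 12.7 F [ 0.2 -0.5  0. ]
[ 120.3   94.3 -189.7] twist -89.9 | ee [0.4266 0.0592 0.1398] cur yaw 2.4 q [ 0.08 -0.13  2.2  -0.    1.07  1.61] t 12.7 F [ 0.2 -0.5  0. ]
```

View pics/w9.png

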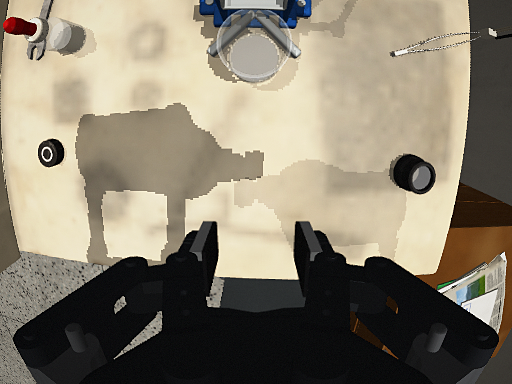

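The beaker stands symmetrically in the V at (255,48). Next I'll rise, turn the tool and go above the knob.

Request:
arm_command --pt "0 0 -40 -8 44" --pt "0 0 -80 -16 44" --pt "10 5 -120 -24 44" --pt "40 12 -150 -32 44" --pt "75 20 -175 -40 44" --pt "110 30 -190 -48 44" --pt "140 40 -190 -56 44" --pt "170 50 -190 -64 44" --pt "190 56 -190 -72 44" --pt "204 59 -190 -80 44"

```text
t: 13.7
ee_pos: [0.6324, 0.0082, 0.3244]
orientation: [0.751, 0.661, -0.002, -0.002]
contact_force: [0.5, 0.6, -0.1]
finger_gap: 0.0439
grasp_force: 0.0
```

Run:
```python
from h import *
im,T=grab('wrist','w10.png');o=[]
for n in ["stand","spout_lip","lever_knob","hinge_point","beaker_mid"]: print(n,tip(n,'wrist',T))
goal([.634,.009,.30],.04+np.pi/2)
```

```text
stand [([0.58, 0.0653, 0.0015], 0.56)]
spout_lip [([0.553, 0.0671, 0.1058], 0.84)]
lever_knob []
hinge_point [([0.5801, 0.0089, 0.0973], 0.67)]
beaker_mid [([0.5376, 0.0641, 0.0323], 0.68)]
[ 0.4  3.  27.1] twist -10.0 | ee [0.631  0.009  0.3271] cur yaw 82.3 q [-0.03  0.14  1.58  0.    1.43  0.11] t 14.0 F [-0.  -0.1  0.1]
```

Run:
```python
from h import *
im=cv2.imread('pics/w10.png');hsv=cv2.cvtColor(im,cv2.COLOR_BGR2HSV)
m=(((hsv[...,0]<8)|(hsv[...,0]>172))&(hsv[...,1]>150)&(hsv[...,2]>60)).astype(np.uint8)
n,l,st,ce=cv2.connectedComponentsWithStats(m)
T=np.array(arm.get_calibration('wrist')["T"]); print(T[:3,3])
for i in range(1,n):
    if st[i,4]>40: print(st[i],ce[i],ray('wrist',T,*ce[i],.206))
```

```text
[0.64030392 0.07358836 0.47022674]
[246 173  21  21 362] [256.01933702 182.77900552] [0.63108939 0.00688362 0.206     ]
[360 209  29  31 586] [373.69112628 223.23037543] [ 0.74345839 -0.05072771  0.206     ]
```

The knob shows as a red blob at (256,183), which gives (0.632, 0.008). That agrees with the fit. I'll descend with the fingers caging it fore and aft.

Request:
arm_command --pt "0 1 10 -8 44" --pt "0 1 20 -10 44" --pt "0 1 35 -10 44" --pt "0 1 50 -10 44" --pt "0 1 65 -10 44" --pt "0 1 80 -10 44" --pt "0 1 95 -10 44" --pt "0 1 110 -10 44" --pt "0 1 120 -10 44" --pt "0 1 125 -10 38"

```text
t: 15.0
ee_pos: [0.6324, 0.0087, 0.2014]
orientation: [0.692, 0.722, -0.001, -0.001]
contact_force: [0.6, 0.4, 0.4]
finger_gap: 0.0384
grasp_force: 0.0
```

Run:
```python
from h import *
v=(.579,.0662,.04)
for j in (0,.3,.5,.7,.9,1.0,1.1):
    a=.45-j; x=.12*np.sin(a); z=.098+.12*np.cos(a)
    c,s=np.cos(v[2]),np.sin(v[2]); print(j,end=' ')
    goal([v[0]+c*x+s*.06,v[1]+s*x-c*.06,z-.005],.04+np.pi/2)
```

```text
0 [-0.4  1.1  0.4] twist 0.1 | ee [0.6324 0.0087 0.2014] cur yaw 92.4 q [-0.03  0.21  1.73  0.    1.21 -0.07] t 15.0 F [0.6 0.4 0.4]
0.3 [ -0.4 -33.2 -10.1] twist 0.1 | ee [0.6324 0.0087 0.2014] cur yaw 92.4 q [-0.03  0.21  1.73  0.    1.21 -0.07] t 15.0 F [0.6 0.4 0.4]
0.5 [ -0.3 -57.1 -11.3] twist 0.1 | ee [0.6324 0.0087 0.2014] cur yaw 92.4 q [-0.03  0.21  1.73  0.    1.21 -0.07] t 15.0 F [0.6 0.4 0.4]
0.7 [ -0.3 -80.8  -7.6] twist 0.1 | ee [0.6324 0.0087 0.2014] cur yaw 92.4 q [-0.03  0.21  1.73  0.    1.21 -0.07] t 15.0 F [0.6 0.4 0.4]
0.9 [  -0.2 -103.3    0.6] twist 0.1 | ee [0.6324 0.0087 0.2014] cur yaw 92.4 q [-0.03  0.21  1.73  0.    1.21 -0.07] t 15.0 F [0.6 0.4 0.4]
1.0 [  -0.2 -113.8    6.4] twist 0.1 | ee [0.6324 0.0087 0.2014] cur yaw 92.4 q [-0.03  0.21  1.73  0.    1.21 -0.07] t 15.0 F [0.6 0.4 0.4]
1.1 [  -0.2 -123.7   13.2] twist 0.1 | ee [0.6324 0.0087 0.2014] cur yaw 92.4 q [-0.03  0.21  1.73  0.    1.21 -0.07] t 15.0 F [0.6 0.4 0.4]
```

Request:
arm_command --pt "0 -5 -1 0 38" --pt "0 -10 -2 0 38" --pt "0 -16 -4 0 38" --pt "0 -22 -6 0 38" --pt "0 -28 -8 0 38" --pt "0 -34 -9 0 38" --pt "0 -40 -10 0 38" --pt "0 -45 -11 0 38" --pt "0 -50 -11 0 38" --pt "0 -54 -11 0 38"

```text
t: 16.0
ee_pos: [0.5821, 0.0068, 0.2186]
orientation: [0.692, 0.722, 0.003, 0.003]
contact_force: [5.5, 1.1, 7.4]
finger_gap: 0.0381
grasp_force: 3.5
```

Request:
arm_command --pt "0 -1 0 0 38" --pt "0 -2 0 0 38" --pt "0 -3 0 0 38" --pt "0 -5 0 0 38" --pt "0 -6 0 0 38" --pt "0 -7 0 0 38" --pt "0 -8 0 0 38" --pt "0 -9 0 0 38" --pt "0 -11 0 0 38" --pt "0 -12 0 0 38"

```text
t: 17.0
ee_pos: [0.5669, 0.006, 0.2142]
orientation: [0.692, 0.722, -0.0, -0.0]
contact_force: [3.3, 0.3, 3.2]
finger_gap: 0.0383
grasp_force: 1.8
```

```bash
cat > bl.py <<'E'
from h import *
import sys
for c in ('top','scene'):
    im,T=grab(c,c+sys.argv[1]+'.png')
    print(c,'knob',tip('lever_knob',c,T),'balls',tip('ball_1_center',c,T,4),'beaker',tip('beaker_mid',c,T))
s=arm.state();print(s['ee_pos'],s['contact_force'],s['t'])
E
python3 bl.py 11
```

```text
top knob [] balls [([0.6179, 0.0756, 0.1151], 0.56)] beaker [([0.5355, 0.0664, 0.036], 0.47)]
scene knob [([0.5773, 0.005, 0.2165], 0.61)] balls [] beaker [([0.536, 0.0636, 0.0365], 0.62)]
[0.5668512  0.0059494  0.21399335] [1.78971691 0.33407216 2.42893489] 17.4
```

Request:
arm_command --pt "0 -1 0 0 38" --pt "0 -2 0 0 38" --pt "0 -4 0 0 38" --pt "0 -5 0 0 38" --pt "0 -6 1 0 38" --pt "0 -7 1 0 38" --pt "0 -8 1 0 38" --pt "0 -10 1 0 38" --pt "0 -11 1 0 38" --pt "0 -12 2 0 38"

```text
t: 18.4
ee_pos: [0.5552, 0.0054, 0.2125]
orientation: [0.692, 0.722, 0.0, 0.0]
contact_force: [3.0, 0.5, 1.7]
finger_gap: 0.0385
grasp_force: 1.5
```

Request:
arm_command --pt "0 -1 0 0 38" --pt "0 -2 0 0 38" --pt "0 -4 0 0 38" --pt "0 -5 1 0 38" --pt "0 -6 1 0 38" --pt "0 -7 1 0 38" --pt "0 -8 1 0 38" --pt "0 -10 2 0 38" --pt "0 -11 2 0 38" --pt "0 -12 2 0 38"

```text
t: 19.4
ee_pos: [0.543, 0.005, 0.2101]
orientation: [0.692, 0.722, -0.0, -0.0]
contact_force: [3.2, 0.9, -0.5]
finger_gap: 0.0379
grasp_force: 1.6
```

```bash
python3 bl.py 12
```

```text
top knob [] balls [] beaker [([0.5363, 0.0663, 0.0358], 0.7)]
scene knob [([0.5527, 0.0083, 0.2104], 0.68)] balls [] beaker [([0.5314, 0.0677, 0.0368], 0.56)]
[0.54287881 0.00496387 0.21004998] [ 0.70694821  0.26180128 -0.26173631] 19.8
```

Request:
arm_command --pt "0 -1 0 0 38" --pt "0 -2 1 0 38" --pt "0 -3 1 0 38" --pt "0 -4 1 0 38" --pt "0 -6 2 0 38" --pt "0 -7 2 0 38" --pt "0 -8 2 0 38" --pt "0 -9 3 0 38" --pt "0 -10 3 0 38" --pt "0 -11 3 0 38"

```text
t: 20.8
ee_pos: [0.5321, 0.0045, 0.2071]
orientation: [0.692, 0.722, -0.0, -0.0]
contact_force: [2.7, 1.1, -1.1]
finger_gap: 0.0377
grasp_force: 1.6
```

Request:
arm_command --pt "0 -1 0 0 38" --pt "0 -2 1 0 38" --pt "0 -3 1 0 38" --pt "0 -4 2 0 38" --pt "0 -6 2 0 38" --pt "0 -7 3 0 38" --pt "0 -8 3 0 38" --pt "0 -9 4 0 38" --pt "0 -10 4 0 38" --pt "0 -11 5 0 38"

```text
t: 21.8
ee_pos: [0.5212, 0.004, 0.2024]
orientation: [0.692, 0.722, 0.0, 0.0]
contact_force: [2.4, -0.0, 0.7]
finger_gap: 0.0378
grasp_force: 1.2
```

Request:
arm_command --pt "0 -1 0 0 38" --pt "0 -2 1 0 38" --pt "0 -3 1 0 38" --pt "0 -4 2 0 38" --pt "0 -6 3 0 38" --pt "0 -7 3 0 38" --pt "0 -8 4 0 38" --pt "0 -9 5 0 38" --pt "0 -10 6 0 38" --pt "0 -11 6 0 38"

```text
t: 22.8
ee_pos: [0.5101, 0.0035, 0.196]
orientation: [0.692, 0.722, -0.0, -0.0]
contact_force: [3.4, -0.2, -1.1]
finger_gap: 0.0383
grasp_force: 1.9
```

```bash
python3 bl.py 13
```

```text
top knob [] balls [] beaker [([0.5374, 0.0682, 0.0349], 0.66)]
scene knob [([0.5178, 0.0056, 0.1999], 0.84)] balls [] beaker [([0.5339, 0.0659, 0.0369], 0.91)]
[0.50998858 0.00354462 0.19596075] [ 2.70015379 -0.93126398 -2.73457367] 23.2
```

Request:
arm_command --pt "0 -1 1 0 38" --pt "0 -2 1 0 38" --pt "0 -3 2 0 38" --pt "0 -4 2 0 38" --pt "0 -5 3 0 38" --pt "0 -6 4 0 38" --pt "0 -6 4 0 38" --pt "0 -6 4 0 38" --pt "0 -6 4 0 38" --pt "0 -6 4 0 38"

```text
t: 24.2
ee_pos: [0.5039, 0.0032, 0.1922]
orientation: [0.692, 0.722, -0.0, -0.0]
contact_force: [0.4, 0.4, 1.1]
finger_gap: 0.038
grasp_force: 0.5
```

```bash
python3 bl.py 14
python3 - <<'E'
import cv2,numpy as np
for f in ('scene0','scene11','scene12','scene13','scene14','top0','top14'):
    im=cv2.imread(f'pics/{f}.png');h=cv2.cvtColor(im,cv2.COLOR_BGR2HSV)
    m=((h[...,0]>10)&(h[...,0]<28)&(h[...,1]>150)&(h[...,2]>90)).astype(np.uint8)
    n,l,s,c=cv2.connectedComponentsWithStats(m)
    print(f,[(np.round(c[i]).astype(int).tolist(),int(s[i,4])) for i in range(1,n) if s[i,4]>5 and (c[i][1]<270)])
E
```

```text
top knob [] balls [] beaker [([0.5377, 0.0666, 0.0357], 0.67)]
scene knob [([0.5121, 0.006, 0.1969], 0.93)] balls [] beaker [([0.5322, 0.0646, 0.0373], 0.85)]
[0.50399146 0.00325466 0.19209424] [0.09131604 0.08862356 0.15921521] 24.6
scene0 [([280, 196], 7), ([289, 195], 8), ([299, 196], 7)]
scene11 [([298, 185], 9)]
scene12 [([82, 33], 6)]
scene13 []
scene14 []
top0 [([273, 158], 14), ([268, 164], 16), ([268, 172], 16)]
top14 [([269, 210], 9)]
```

The brass blobs have left the basket, and the only one seen is at top (269,210), in the beaker. I'll swing back.

Request:
arm_command --pt "0 6 0 0 38" --pt "0 12 -1 0 38" --pt "0 18 -3 0 38" --pt "0 24 -6 0 38" --pt "0 30 -9 0 38" --pt "0 36 -11 0 38" --pt "0 42 -14 0 38" --pt "0 48 -16 0 38" --pt "0 54 -18 0 38" --pt "0 60 -19 0 38"

```text
t: 25.6
ee_pos: [0.565, 0.0059, 0.2116]
orientation: [0.692, 0.722, 0.0, 0.0]
contact_force: [-3.4, -0.4, 2.0]
finger_gap: 0.0379
grasp_force: 1.4
```

Request:
arm_command --pt "0 6 -1 0 38" --pt "0 12 -2 0 38" --pt "0 18 -3 0 38" --pt "0 24 -3 0 38" --pt "0 30 -3 0 38" --pt "0 36 -3 0 38" --pt "0 42 -2 0 38" --pt "0 48 0 0 38" --pt "0 54 2 0 38" --pt "0 60 4 0 38"

```text
t: 26.6
ee_pos: [0.6246, 0.0084, 0.207]
orientation: [0.692, 0.722, 0.0, -0.0]
contact_force: [-1.5, 0.8, 1.2]
finger_gap: 0.038
grasp_force: 0.7
```

Request:
arm_command --pt "0 3 1 0 38" --pt "0 6 2 0 38" --pt "0 9 3 0 38" --pt "0 11 4 0 38" --pt "0 13 5 0 38" --pt "0 15 5 0 38" --pt "0 16 5 0 38" --pt "0 17 5 0 38" --pt "0 18 5 0 38" --pt "0 18 5 0 38"

```text
t: 27.6
ee_pos: [0.6415, 0.0091, 0.2017]
orientation: [0.692, 0.722, -0.001, -0.001]
contact_force: [-3.3, -0.3, -2.1]
finger_gap: 0.0378
grasp_force: 1.7
```

```bash
python3 bl.py 15
```

```text
top knob [] balls [] beaker [([0.5395, 0.0682, 0.037], 0.63)]
scene knob [([0.6317, 0.0065, 0.2031], 0.77)] balls [] beaker []
[0.64151837 0.00914169 0.20177513] [-3.85038846 -0.79697619 -3.74077809] 28.0
```

Request:
arm_command --pt "0 1 0 0 38" --pt "0 1 0 0 38" --pt "0 2 1 0 38" --pt "0 2 1 0 38" --pt "0 2 1 0 38" --pt "0 2 1 0 38" --pt "0 2 1 0 38" --pt "0 2 1 0 38" --pt "0 2 1 0 38" --pt "0 2 1 0 38"

```text
t: 29.0
ee_pos: [0.6418, 0.0092, 0.2015]
orientation: [0.692, 0.722, -0.002, -0.002]
contact_force: [-10.7, 0.8, 3.1]
finger_gap: 0.0382
grasp_force: 5.4
```

The basket is on its stop: the force climbs to 10.7 N with no motion. I'll release, rise, and move forward for a check.

Request:
arm_command --pt "0 -5 0 0 44" --pt "0 -10 0 0 44" --pt "0 -10 -15 0 44" --pt "0 -10 -45 0 44" --pt "0 -10 -85 0 44" --pt "0 -15 -125 0 44" --pt "0 -55 -140 0 44" --pt "0 -95 -140 0 44" --pt "0 -135 -140 0 44" --pt "0 -150 -140 0 44"

```text
t: 30.0
ee_pos: [0.4925, 0.0028, 0.3439]
orientation: [0.692, 0.722, 0.001, 0.002]
contact_force: [0.2, 0.4, -0.0]
finger_gap: 0.0437
grasp_force: 0.0
```

```bash
python3 bl.py 16
python3 - <<'E'
from h import *
im,T=grab('wrist','w16.png')
for n in ['beaker_mid','ball_1_center','lever_knob','spout_lip','loupe','specimen','dropper']: print(n,tip(n,'wrist',T,4))
w=cv2.imread('pics/w16.png');s=cv2.imread('pics/scene16.png')[150:300,150:350]
cv2.imwrite('pics/c16.png',np.hstack([cv2.resize(w,(400,300)),cv2.resize(s,(400,300))]))
h=cv2.cvtColor(w,cv2.COLOR_BGR2HSV)
m=((h[...,0]>10)&(h[...,0]<28)&(h[...,1]>150)&(h[...,2]>90)).astype(np.uint8)
n,l,st,c=cv2.connectedComponentsWithStats(m)
big=[i for i in range(1,n) if st[i,4]>15]
print([(np.round(c[i]).tolist(),int(st[i,4])) for i in big])
K=c[big].mean(0) if big else (256,192); x,y=map(int,K); x0=min(max(x-90,0),332);y0=min(max(y-70,0),249)
top=cv2.resize(w[y0:y0+135,x0:x0+180],(400,300),interpolation=cv2.INTER_CUBIC)
cv2.imwrite('pics/c16.png',np.vstack([np.hstack([cv2.resize(w,(400,300)),top]),np.hstack([cv2.resize(s,(400,300)),cv2.resize(cv2.imread('pics/top16.png')[130:265,170:350],(400,300))])]))
E
```

```text
top knob [] balls [] beaker [([0.539, 0.0698, 0.0368], 0.67)]
scene knob [([0.6332, 0.0085, 0.2056], 0.96)] balls [] beaker []
[0.49530657 0.00287738 0.34108756] [ 0.78167907 -0.13425571  0.67199959] 30.4
beaker_mid [([0.5379, 0.0661, 0.037], 0.68)]
ball_1_center [([0.53, 0.0506, 0.0075], 0.48), ([0.5767, 0.0651, -0.0005], 0.17)]
lever_knob [([0.6349, 0.0065, 0.203], 0.76), ([0.5517, 0.0629, 0.0091], 0.73)]
spout_lip [([0.5539, 0.0653, 0.1059], 0.76), ([0.5364, 0.0647, 0.0359], 0.69)]
loupe [([0.4391, -0.1025, -0.0012], 0.93)]
specimen []
dropper [([0.5654, 0.2597, -0.0041], 0.68)]
[([279.0, 107.0], 50), ([293.0, 114.0], 45), ([278.0, 118.0], 49), ([90.0, 209.0], 16), ([118.0, 211.0], 49), ([4.0, 220.0], 46), ([94.0, 245.0], 3086), ([53.0, 297.0], 42), ([140.0, 337.0], 476)]
```

View pics/c16.png

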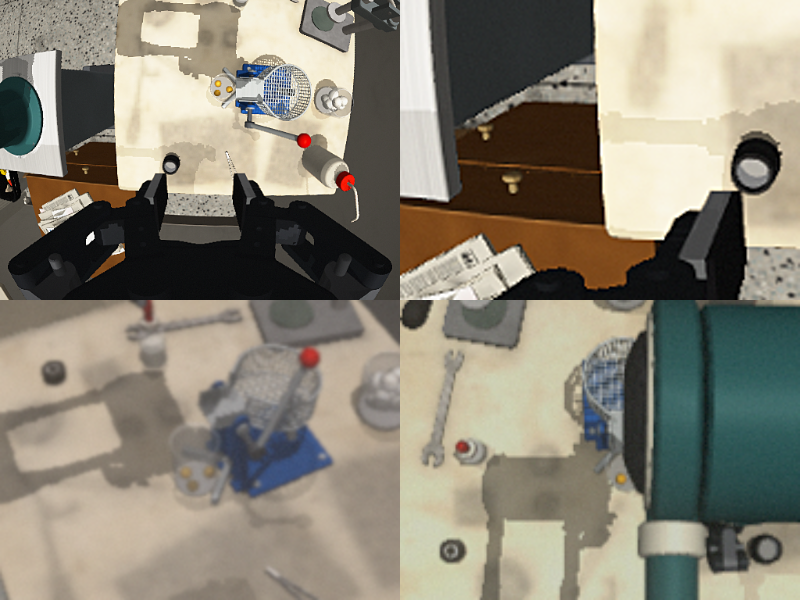

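All three balls lie in the upright beaker, at wrist pixels (279,107), (293,114) and (278,118). The basket is empty and back on its rest, and the bystanders still stand in their places. I'll hand in.

```bash
python3 -c "
from plant import arm
print(arm.finish_job())"
```

```text
the job is handed in; nothing more can be done
None
```

The job is handed in at about 30 s: the beaker stands upright in the nest with all three balls in it, the basket is back on its rest, and the dropper bottle, loupe and puck were left alone.

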